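# Return a test block through the hopper flap

## Robot

A 6-joint arm with a two-finger parallel gripper is mounted at the origin on a cart in front of the work surface, level with it; the furniture and walls round the work are solid. World frame = base frame: x ahead of the robot, y to its left, z up, the work surface at z = 0. Lengths are in mm, angles in rad, forces in N, time in s.
With the tool pointing down it reaches from about 275 to 750 mm from the base axis. Payload 10.2 kg.
Tool frame: the origin (TCP) lies midway between the tips of the shut fingers; the grasp point (between the pads) lies grasp_offset behind it (grasp_offset is the distance from the TCP to the grasp point, in mm); x points along the fingers, z is the direction in which the jaws open and shut, and the axes are right-handed (so a half turn about x gives the same grasp; the last joint's range is limited). The gripper opens to 85 mm and grips with 20 to 120 N. Pads are 22 mm wide; open, the fingers measure 114 mm over their backs; the gripper's body (76 mm by 85 mm) begins 54 mm behind the grasp point. The pads swing forward as they close: fully open they stand 13 mm farther back than shut.
Start: joints at [1.056, 0.313, 1.498, -0, 1.331, -0.223], TCP at [151.043, 502.809, 231.294] pointing down, gripper open.
Joint ranges: [-2.94, 2.94], [-0.97, 2.17], [0.19, 2.56], [-1.23, 4.37], [0.02, 3.11], [-2.88, 2.88]. Speed limits (rad/s): [2.39, 2.39, 3.01, 3.14, 3.14, 3.14].

## Interface

Orientations are given as a unit quaternion [w, x, y, z].
In Python, from rig import sense, capture, calibration, finish_job, grasp_offset gives the robot as it stands.
- The arm moves only by the shell command python3 -m jog 'ROWS' [FORCE]. ROWS is JSON, a list of rows, each an object with "linear": the shift along the tool's x, y, z scaled (see below), a list of three; "rotation": the turn, a rotation vector about the tool's x, y, z scaled (see below), a list of three; "grip": the finger opening in mm, from 0 to 85.4. A call has 1 to 20 rows; each row is the pose to reach, as a shift and turn from the pose measured when the call began, along the tool's axes at that moment; what a row does not reach only later rows make up. The controller multiplies each number of a shift by 0.3 m and each number of a turn by 0.5 rad. A row lasts 1/12 s, in which the tool goes at most 41.7 mm and 7.16 degrees, less where a joint would pass 70% of its speed; a pose out of reach is approached as far as the arm can. A call with a number of a shift or a turn outside -1 to 1 is refused whole. A call with a gripper value outside its range is refused whole. The fingers move at their own pace and stop on an object; FORCE is the grip in N (left out, the last holds). Time passes only in rows, so rows that repeat a pose let the fingers close. It gives the time, the measured TCP pose, the force and the opening at its end, in the units of the state.
- sense(): the state, without advancing time (a new reading comes with each control period).
- capture(name): name is "scene" or "top" or "wrist"; returns (picture, depth): 400x640x3 uint8, red, green, blue; 400x640 float32, mm along the optical axis (not along the pixel's ray), 0 where there is no reading.
- calibration(name): a dict with "intrinsics" (3x3 intrinsics, pixels), "world_from_camera" (4x4, takes a point from camera to world coordinates). Camera axes: x right, y up, looking along -z (the intrinsics and any distortion apply to the point x, -y, -z); pixel columns grow to the right and rows downward; lengths in mm; the calibration is good to about 2 mm. The wrist camera is an equidistant fisheye: a pixel r from the principal point sees the ray r / f radians off the axis. A picture is of the moment at which its call begins: read the wrist's pose just before it. calibration takes no time and is no camera call; for the wrist camera it gives the pose at the moment of the call.
- finish_job(): hands the job in, once; it reports no verdict.
The state is a dict: "time_s": time; "joints": joint angles; "dq": joint speeds; "tau": joint torques, N m; "eef_pos": TCP position; "ee_rot": TCP orientation; "force": force on the tool from outside, world axes, zero at the start; "wrist_torque": the same for the moment, N m; "grip_width": opening from 0.0 (shut) to 1.0 (fully open).
Only numpy, scipy, OpenCV 4.12 (cv2) and the standard library are available. Lean on these libraries where they do the work, as an engineer would, in place of code of your own. Each camera call takes 0.05 s, during which the arm holds its last target.

## Task

Without gripping or lifting anything, slide the solid round test block along the hopper's feed deck onto the flap, as far as the stop strip. Then press the flap open with the fingertips on its rubber pad, so that the block slides through into the hopper, and withdraw the fingers upward so that the flap swings fully shut, with the block left inside. Leave the ring on the cover and the loupe on the deck as they stand.

Things in the scene. Friction and masses are not known exactly. Their poses are not given: they have to be found in the camera images.
- hopper: Fixed sheet-metal hopper on the bench, 161 (x) by 340 mm (y), deck 150 mm high. Origin at bench level under the flap's hinge line, mid-lane; yaw within 0.3 rad. All offsets are mm in its own axes: -y is the feed direction (to the robot's right), +x away from the robot. Level aluminium feed deck: x -115 to 46, y 2 to 155. Nothing fixed rises over 12 mm above the deck but the counterweight.
- deck_edge (a point): Point of the hopper on the hinge line, mid-lane, at deck height (z = 150 mm); axes as the hopper's. The lane, 80 mm wide (x -40 to 40), runs along y over the deck and straight on over the flap, between rails 8 mm high: the inner one 4 mm thick, the far one the top of the 6 mm side plate.
- stop (a point): Foot of the steel stop strip that ends the lane, mid-lane at deck height, 99 mm on the -y side of the deck edge. Strip 10 mm high, 4 mm thick. Beyond it lies a level cover at deck height, to y = -185.
- hopper_floor (a point): Middle of the hopper's floor, z = 12 mm, under flap and cover. The space is 146 mm (x) by 190 mm (y), closed all round but open on the robot's side above a wall 55 mm high.
- flap (a joint): Flap angle, rad: 0 shut (level, flush with deck), up to 1.1 with its free edge pushed down. Steel plate x -106 to 38, y -2 to -95, hinge axis along x at y 0, z 146. A counterweight outside the far plate (x 52 to 105, y 20 to 90, rising to z = 215 at most) holds it shut, also under the block, and shuts it in about a second. The block slides off from about 0.65 rad; open it to 0.9.
- press_pad (a point): Middle of the top of the black ribbed rubber pad on the flap, on the robot's side of the lane; press here. It moves with the flap. Pad 48 mm (x) by 70 mm (y), 12 mm thick, top z = 162 mm when shut. Pressing straight down here takes 5 to 15 N; the flap is at 0.9 to 1.0 rad when the tips are 60 mm below the shut height.
- block_mid (a point): Centre (half-way up) of the test block: a solid round disc of ground steel, 64 mm across, 12 mm thick, about 0.3 kg, lying flat in the lane on the deck, its centre 50 to 80 mm on the +y side of the deck edge. Against the stop its centre is 67 mm on the -y side.
- block: The same test block; origin at the centre of its underside.
- plain_ring: Steel ring 62 mm across, 12 mm high, lying on the cover beyond the stop strip; a bystander. Origin at the centre of its underside.
- loupe: Black round loupe, 32 mm across and 26 mm high, standing on the deck beside the lane on the robot's side, about 100 mm on the +y side of the edge; a bystander. Origin at the centre of its underside.
Mind the look-alikes: they are no part of the job. Leave any pink or red look-alike of the block alone.

How it is judged:
By the outcome, as a careful person would: the job done as asked, in the order asked, and still so for the second after the job is handed in, with the robot touching nothing.
It also fails if it takes over 45 s, if anything falls off the work surface, if the arm or the gripper's body presses on something with over 40 N, if the wrist force passes 120 N, or if a joint passes its speed limit or range.

## Working session

There is one attempt and no reset: what is moved stays moved. The work goes in short steps, Python scripts to look and compute and a shell command to move; the robot and the scene stay as the last step left them, time stands still between calls to the robot, and variables do not carry over. Pictures are saved under pics/ and viewed, and the job is handed in when it is done.

```bash
ls; mkdir -p pics; python3 - <<'E'
from rig import *
import rig,cv2,numpy as np
s=sense();print(s);print(grasp_offset)
np.set_printoptions(suppress=True,precision=3)
for n in("scene","top"):
    p,d=capture(n);cv2.imwrite(f"pics/{n}0.png",p[:,:,::-1]);np.savez(f"pics/{n}0.npz",p=p,d=d);print(n,calibration(n))
E
```

```text
pics
{'time_s': 0.0, 'joints': array([ 1.05560100e+00,  3.13433097e-01,  1.49844305e+00,  3.38078645e-05,
        1.33100788e+00, -2.23392447e-01]), 'dq': array([ 0.00107147,  0.00026947, -0.00070639, -0.00200328,  0.00062189,
        0.00012654]), 'tau': array([ 1.11444660e-03, -4.12256813e+01, -2.59750307e+01, -4.18232753e-05,
        4.01591737e-03,  4.56183716e-05]), 'eef_pos': array([150.9000024 , 502.57481736, 230.74148333]), 'ee_rot': array([ 0.56695908, -0.42216701,  0.56780368,  0.42181915]), 'force': array([ 0.292726  , -0.47571697,  1.06499617]), 'wrist_torque': array([ 0.01309237,  0.0022759 , -0.02237921]), 'grip_width': 1.000737515410981}
18.700000000000003
scene {'intrinsics': array([[361.146,   0.   , 323.299],
       [  0.   , 361.146, 196.682],
       [  0.   ,   0.   ,   1.   ]]), 'world_from_camera': array([[   0.685,    0.437,   -0.583,   27.366],
       [  -0.728,    0.415,   -0.545, -313.612],
       [   0.004,    0.798,    0.603,  631.561],
       [   0.   ,    0.   ,    0.   ,    1.   ]])}
top {'intrinsics': array([[401.819,   0.   , 319.284],
       [  0.   , 401.819, 203.442],
       [  0.   ,   0.   ,   1.   ]]), 'world_from_camera': array([[  -0.028,    0.985,   -0.171,  345.95 ],
       [  -1.   ,   -0.03 ,   -0.008,  127.908],
       [  -0.013,    0.171,    0.985, 1159.105],
       [   0.   ,    0.   ,    0.   ,    1.   ]])}
```

View pics/scene0.png

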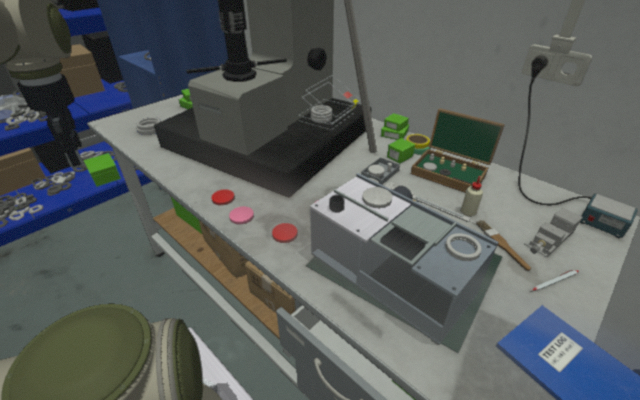

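View pics/top0.png

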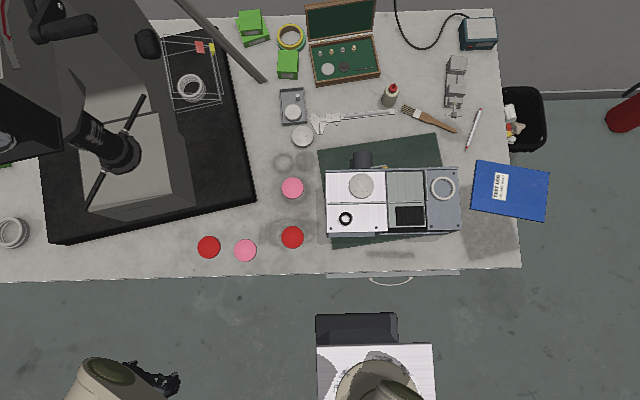

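The top view shows the hopper at about x 325–460, y 168–236. The block is at (361,186), the ring at (443,188), the loupe at (345,218) and the pad at (410,216). I'll measure these next.

```bash
cat > h.py <<'E'
import numpy as np,cv2
from rig import *
np.set_printoptions(suppress=True,precision=2)
def ray(cal,uv,z):
    K=cal["intrinsics"];T=cal["world_from_camera"]
    uv=np.atleast_2d(np.float64(uv))
    d=np.c_[(uv[:,0]-K[0,2])/K[0,0],-(uv[:,1]-K[1,2])/K[1,1],-np.ones(len(uv))]@T[:3,:3].T
    o=T[:3,3];return o+d*((z-o[2])/d[:,2])[:,None]
def cloud(cal,d):
    K=cal["intrinsics"];T=cal["world_from_camera"]
    v,u=np.mgrid[:d.shape[0],:d.shape[1]]
    P=np.stack([(u-K[0,2])/K[0,0]*d,-(v-K[1,2])/K[1,1]*d,-d],-1)
    return P@T[:3,:3].T+T[:3,3]
E
python3 - <<'E'
from h import *
a=np.load("pics/top0.npz");p,d=a["p"],a["d"];c=calibration("top")
cr=p[150:250,310:480];cv2.imwrite("pics/topc.png",cv2.resize(cr,None,fx=4.5,fy=4.5,interpolation=cv2.INTER_CUBIC)[:,:,::-1])
P=cloud(c,d)
for n,u in dict(block=(361,186),ring=(451,188),loupe=(345,218),pad=(410,216),deck=(375,215),flap=(406,190),cw=(361,160),bench=(480,245)).items(): print(n,P[u[1],u[0]])
g=cv2.cvtColor(p,cv2.COLOR_RGB2GRAY)
m=((P[...,2]>135)&(P[...,2]<175)).astype(np.uint8)
m[:150]=0;m[250:]=0;m[:,:310]=0;m[:,480:]=0
cn,_=cv2.findContours(m,0,2);k=max(cn,key=cv2.contourArea);r=cv2.minAreaRect(k);b=cv2.boxPoints(r);print(r);print(ray(c,b,150))
a=np.load("pics/scene0.npz");p,d=a["p"],a["d"]
cv2.imwrite("pics/scc.png",cv2.resize(p[165:325,290:510],None,fx=3.6,fy=3.6,interpolation=cv2.INTER_CUBIC)[:,:,::-1])
E
```

```text
block [560.1   29.51 163.67]
ring [ 550.52 -200.93  150.51]
loupe [481.68  72.35 149.17]
pad [479.73 -88.71 164.63]
deck [486.8   -3.64 150.95]
flap [549.32 -86.53 148.39]
cw [634.2   24.16 142.01]
bench [ 412.08 -317.67    2.34]
((392.88275146484375, 190.57421875), (80.78662872314453, 134.8903350830078), 88.63607025146484)
[[ 657.08  118.93  150.  ]
 [ 654.34 -231.47  150.  ]
 [ 444.06 -217.83  150.  ]
 [ 446.05  120.55  150.  ]]
```

View pics/topc.png

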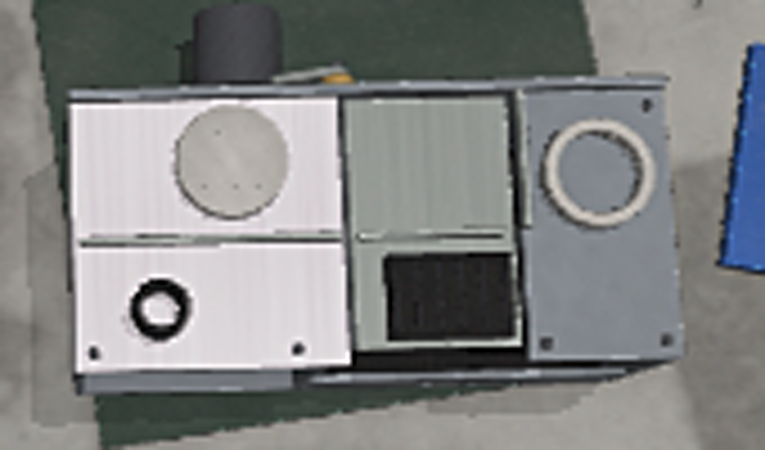

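View pics/scc.png

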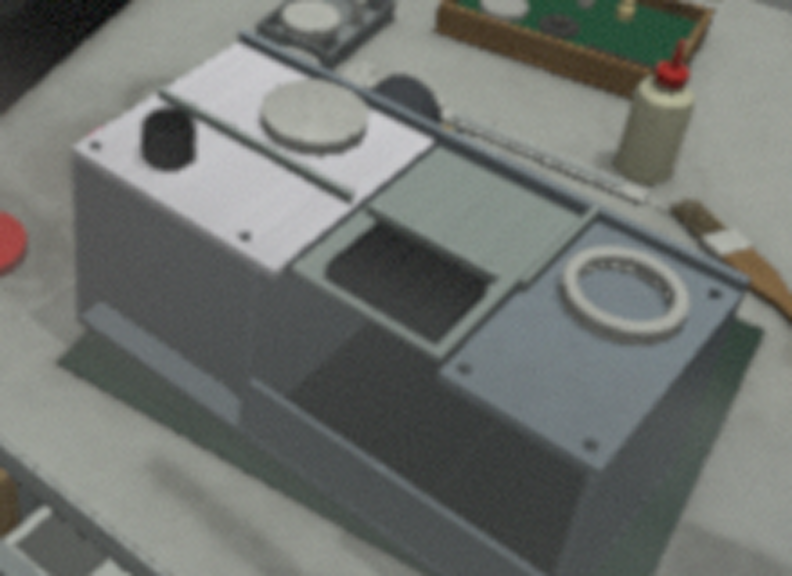

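```bash
python3 - <<'E'
from h import *
a=np.load("pics/top0.npz");p=a["p"];c=calibration("top")
P=cloud(c,a["d"])
def up(x,y): return (310+(x+.5)/4.5-.5,150+(y+.5)/4.5-.5)
# features in crop px -> (world at z)
for n,q,z in [("deck near-left",(76,372),150),("deck edge near",(351,363),150),("deck edge far(40)",(340,97),150),("deck far-left(40)",(70,103),150),
 ("rail l",(82,240),158),("rail r",(338,235),158),("stop top near-rail",(527,228),160),("stop top far",(522,90),160),("cover end near",(681,358),150),("cover end far",(668,98),150),
 ("pad c",(451,296),162)]:
    print(n,ray(c,up(*q),z)[0])
hsv=cv2.cvtColor(p,cv2.COLOR_RGB2HSV);g=cv2.cvtColor(p,cv2.COLOR_RGB2GRAY)
roi=np.zeros(g.shape,np.uint8);roi[165:240,322:465]=1
def big(m,n,z):
    cn,_=cv2.findContours((m&roi).astype(np.uint8),0,2)
    for k in sorted(cn,key=cv2.contourArea)[::-1][:3]:
        M=cv2.moments(k)
        if M["m00"]<20: continue
        r=cv2.minAreaRect(k);w=ray(c,(M["m10"]/M["m00"],M["m01"]/M["m00"]),z)[0]
        b=ray(c,cv2.boxPoints(r),z);print(n,cv2.contourArea(k),w,np.linalg.norm(b[1]-b[0]),np.linalg.norm(b[2]-b[1]),'ang',np.degrees(np.arctan2(*(b[1]-b[0])[[1,0]])))
print(p[186,361],p[215,375],p[170+20,400],p[216,410],p[188,451])
big((g>215).astype(np.uint8),"deck",150)
b=cv2.inRange(g,165,212); b[:, :345]=0;b[:,:]*=1
m=b.copy();m[:,378:]=0;m[200:]=0
big(cv2.morphologyEx(m,cv2.MORPH_OPEN,np.ones((3,3)))//255,"block",162)
big((g<60).astype(np.uint8),"dark",162)
E
```

```text
deck near-left [446.76 120.33 150.  ]
deck edge near [447.23 -33.38 150.  ]
deck edge far(40) [600.17 -35.86 150.  ]
deck far-left(40) [601.55 118.9  150.  ]
rail l [520.17 114.68 158.  ]
rail r [518.6  -28.96 158.  ]
stop top near-rail [ 518.98 -134.35  160.  ]
stop top far [ 598.45 -137.4   160.  ]
cover end near [ 444.55 -217.06  150.  ]
cover end far [ 593.63 -222.83  150.  ]
pad c [481.64 -88.97 162.  ]
[191 187 181] [220 215 219] [152 156 152] [39 39 36] [89 92 95]
deck 1541.0 [481.56  43.29 150.  ] 152.52481327921538 68.87675727116468 ang -91.75940877047586
deck 236.5 [559.08  73.03 150.  ] 131.3075102645749 76.78641977865736 ang -90.38424199857126
deck 73.0 [580.52 -14.73 150.  ] 49.05276996473496 75.96978401781574 ang -88.5498356126229
block 419.0 [561.89  27.59 162.  ] 60.48892746228585 61.349845204898266 ang -46.35600711283943
dark 490.0 [481.75 -87.31 162.  ] 70.02658367337817 47.94096387128666 ang -91.75549960400008
dark 198.0 [445.66 -88.2  162.  ] 204.7480434159744 43.153657359720874 ang -88.60947513329918
dark 109.5 [479.56  73.61 162.  ] 30.06308817056679 30.261639527164917 ang -91.74381236493734
```

```bash
python3 - <<'E'
from h import *
c=calibration("scene")
def up(x,y): return (290+(x+.5)/3.6-.5,165+(y+.5)/3.6-.5)
for n,q,z in [("block top c",(314,112),162),("edge far",(436,140),150),("edge near",(276,272),150),("rail r end top",(351,194),158),("rail l end",(165,95),158),("stop top far",(597,212),160),("stop top near",(522,282),160),("pad c",(409,265),162),("ring top c",(625,287),162),("loupe top",(168,122),176)]:
    print(n,ray(c,up(*q),z)[0])
# final: tool axes
from scipy.spatial.transform import Rotation as R
s=sense();q=s["ee_rot"];M=R.from_quat([*q[1:],q[0]]).as_matrix();print(M)
E
```

```text
block top c [563.85  29.23 162.  ]
edge far [605.39 -31.94 150.  ]
edge near [449.22 -32.05 150.  ]
rail r end top [520.76 -28.72 158.  ]
rail l end [519.17 109.37 158.  ]
stop top far [ 599.2  -136.85  160.  ]
stop top near [ 521.88 -134.51  160.  ]
pad c [490.51 -86.14 162.  ]
ring top c [ 552.8  -175.38  162.  ]
loupe top [481.93  74.45 176.  ]
[[-0.   -0.96  0.29]
 [-0.    0.29  0.96]
 [-1.    0.   -0.  ]]
```

```bash
cat >> h.py <<'E'
from scipy.spatial.transform import Rotation as R
def go(tgt,yaw=-0.021):
    s=sense();q=s["ee_rot"];M=R.from_quat([*q[1:],q[0]]).as_matrix()
    z=np.array([np.cos(yaw),np.sin(yaw),0]);x=np.array([0,0,-1.]);T=np.c_[x,np.cross(z,x),z]
    print("t",s["time_s"],"pos",s["eef_pos"],"F",s["force"],"gw",s["grip_width"])
    print("lin",M.T@(np.array(tgt)-s["eef_pos"])/300,"rot",R.from_matrix(M.T@T).as_rotvec()/.5)
E
python3 -c "
from h import *
go((560,88,235))"
```

```text
t 0.1 pos [150.92 502.59 230.79] F [ 1.32  0.2  -0.87] gw 1.0047894231757744
lin [-0.01 -1.7  -0.93] rot [ 2.6 -0.   0. ]
```

```bash
python3 -m jog '[{"linear":[0,-0.05,-0.03],"rotation":[0.06,0,0],"grip":24},{"linear":[0,-0.12,-0.07],"rotation":[0.15,0,0],"grip":24},{"linear":[0,-0.2,-0.11],"rotation":[0.24,0,0],"grip":24},{"linear":[0,-0.28,-0.16],"rotation":[0.33,0,0],"grip":24},{"linear":[0,-0.36,-0.2],"rotation":[0.43,0,0],"grip":24},{"linear":[0,-0.44,-0.24],"rotation":[0.53,0,0],"grip":24},{"linear":[0,-0.52,-0.29],"rotation":[0.62,0,0],"grip":24},{"linear":[0,-0.6,-0.33],"rotation":[0.72,0,0],"grip":24},{"linear":[0,-0.68,-0.37],"rotation":[0.82,0,0],"grip":24},{"linear":[0,-0.75,-0.41],"rotation":[0.9,0,0],"grip":24},{"linear":[0,-0.81,-0.45],"rotation":[0.97,0,0],"grip":24},{"linear":[0,-0.85,-0.47],"rotation":[1,0,0],"grip":24},{"linear":[0,-0.85,-0.47],"rotation":[1,0,0],"grip":24}]' 20; python3 -c "
from h import *
go((560,88,235))"
```

```text
time_s: 1.18
eef_pos: [355.9, 292.7, 230.6]
ee_rot: [0.654, -0.268, 0.655, 0.267]
force: [-0.1, 0.7, -0.4]
grip_width: 0.278
t 1.1833 pos [355.89 292.72 230.6 ] F [-0.07  0.73 -0.42] gw 0.277602439100696
lin [-0.01 -0.96  0.01] rot [ 1.59 -0.    0.  ]
```

```bash
python3 -m jog '[{"linear":[0,-0.05,0],"rotation":[0.06,0,0],"grip":24},{"linear":[0,-0.13,0],"rotation":[0.15,0,0],"grip":24},{"linear":[0,-0.22,0],"rotation":[0.24,0,0],"grip":24},{"linear":[0,-0.31,0],"rotation":[0.33,0,0],"grip":24},{"linear":[0,-0.4,0],"rotation":[0.43,0,0],"grip":24},{"linear":[0,-0.49,0],"rotation":[0.53,0,0],"grip":24},{"linear":[0,-0.58,0.01],"rotation":[0.62,0,0],"grip":24},{"linear":[0,-0.67,0.01],"rotation":[0.72,0,0],"grip":24},{"linear":[0,-0.76,0.01],"rotation":[0.82,0,0],"grip":24},{"linear":[0,-0.84,0.01],"rotation":[0.9,0,0],"grip":24},{"linear":[0,-0.91,0.01],"rotation":[0.97,0,0],"grip":24},{"linear":[0,-0.96,0.01],"rotation":[1,0,0],"grip":24},{"linear":[0,-0.96,0.01],"rotation":[1,0,0],"grip":24}]'; python3 -c "
from h import *
go((560,88,190))"
```

```text
time_s: 2.27
eef_pos: [560.7, 88.2, 230.0]
ee_rot: [0.7, -0.097, 0.701, 0.096]
force: [0.1, -0.5, -0.2]
grip_width: 0.281
t 2.2667 pos [560.71  88.16 229.99] F [ 0.06 -0.54 -0.19] gw 0.28055434989259986
lin [ 0.13  0.   -0.  ] rot [ 0.59 -0.    0.  ]
```

```bash
python3 -m jog '[{"linear":[0,0,0],"rotation":[0.15,0,0],"grip":24},{"linear":[0.02,0,0],"rotation":[0.35,0,0],"grip":24},{"linear":[0.06,0,0],"rotation":[0.5,0,0],"grip":24},{"linear":[0.1,0,0],"rotation":[0.59,0,0],"grip":24},{"linear":[0.13,0,0],"rotation":[0.59,0,0],"grip":24},{"linear":[0.13,0,0],"rotation":[0.59,0,0],"grip":24}]'; python3 - <<'E'
from h import *
for n in("scene","top","wrist"):
    p,d=capture(n);cv2.imwrite(f"pics/{n}1.png",p[:,:,::-1])
    if n!="wrist":
        cr=p[150:250,310:480] if n=="top" else p[145:325,270:510]
        cv2.imwrite(f"pics/{n}1c.png",cv2.resize(cr,None,fx=3.3,fy=3.3,interpolation=cv2.INTER_CUBIC)[:,:,::-1])
go((560,88,153))
E
```

```text
time_s: 2.77
eef_pos: [559.4, 89.1, 189.1]
ee_rot: [0.705, 0.006, 0.709, -0.007]
force: [0.2, -1.2, -0.6]
grip_width: 0.279
t 2.9167 pos [560.72  88.52 191.64] F [ 0.24  0.5  -0.32] gw 0.2809128697071301
lin [ 0.13 -0.   -0.  ] rot [ 0. -0.  0.]
```

View pics/scene1c.png

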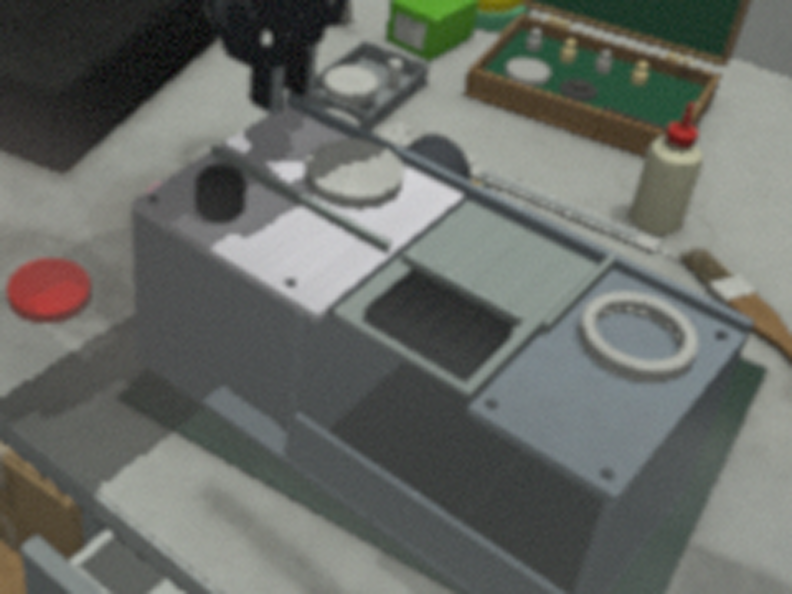

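View pics/wrist1.png

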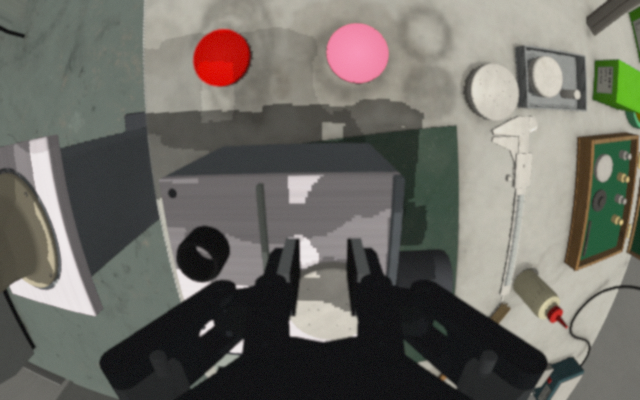

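```bash
python3 - <<'E'
from h import *
a=np.load("pics/top0.npz");c=calibration("top");P=cloud(c,a["d"])
m=(P[...,0]>606)&(P[...,0]<680)&(P[...,1]>-30)&(P[...,1]<70)&(P[...,2]>100)
Q=P[m];print("cw",len(Q),Q.min(0),Q.max(0))
a,d=capture("top");s=sense();P=cloud(c,d)
C=cloud(calibration("scene"),capture("scene")[1])
for nm,P in(("top",P),("scene",C)):
  m=(abs(P[...,0]-560)<120)&(abs(P[...,1]-88)<90)&(P[...,2]>180)
  Q=P[m]
  for z in range(180,400,15):
    k=Q[(Q[:,2]>=z)&(Q[:,2]<z+15)]
    if len(k)>3: print(nm,z-192,np.percentile(k,[1,99],axis=0)[:,:2].ravel(),len(k))
E
```

```text
cw 382 [606.05 -29.23 114.12] [661.28  65.18 160.04]
top 123 [527.76  58.28 541.85 121.19] 6
top 138 [524.42  56.96 540.85 120.89] 22
top 153 [521.36  60.72 537.84 119.37] 40
top 168 [521.76  68.41 534.61 116.9 ] 30
top 183 [518.96  63.52 530.29 115.08] 36
top 198 [518.94  66.32 559.71 125.19] 26
scene -12 [542.65  83.14 575.86  96.01] 7
scene 3 [535.28  77.39 579.73  96.37] 100
scene 18 [534.78  77.27 586.03  97.42] 120
scene 33 [533.8   75.57 596.87  95.49] 94
scene 48 [512.61  75.45 606.69 100.75] 193
scene 63 [505.2   71.93 613.89 101.47] 231
scene 78 [497.26  71.37 619.95 100.93] 258
scene 93 [496.45  69.18 621.79 100.9 ] 338
scene 108 [518.65  71.23 588.63  97.92] 173
scene 123 [523.4   51.58 572.94 110.56] 178
scene 138 [523.49  51.56 574.64 112.3 ] 270
scene 153 [523.35  51.26 575.71 114.42] 294
scene 168 [523.69  51.77 585.73 118.13] 355
scene 183 [521.6   49.47 576.78 113.32] 255
scene 198 [521.28  30.16 566.94 112.82] 267
```

```bash
python3 -m jog '[{"linear":[0.03,0,0],"rotation":[0,0,0],"grip":24},{"linear":[0.06,0,0],"rotation":[0,0,0],"grip":24},{"linear":[0.09,0,0],"rotation":[0,0,0],"grip":24},{"linear":[0.11,0,0],"rotation":[0,0,0],"grip":24},{"linear":[0.122,0,0],"rotation":[0,0,0],"grip":24},{"linear":[0.122,0,0],"rotation":[0,0,0],"grip":24},{"linear":[0.122,0,0],"rotation":[0,0,0],"grip":24}]'; python3 - <<'E'
from h import *
p,d=capture("scene")
cv2.imwrite(f"pics/scene2c.png",cv2.resize(p[145:325,270:510],None,fx=3.3,fy=3.3,interpolation=cv2.INTER_CUBIC)[:,:,::-1])
go((559,-63,155))
E
```

```text
time_s: 3.6
eef_pos: [560.9, 88.2, 155.1]
ee_rot: [0.707, 0.007, 0.707, -0.008]
force: [0.2, -0.2, 0.1]
grip_width: 0.281
t 3.65 pos [561.04  88.18 155.4 ] F [-1.12  0.09  0.27] gw 0.280321203649317
lin [ 0.  -0.5  0. ] rot [0. 0. 0.]
```

View pics/scene2c.png

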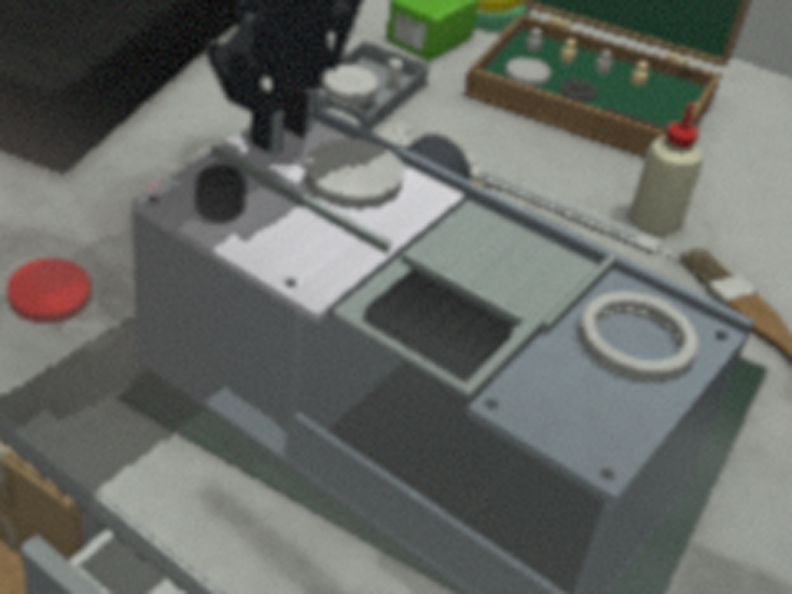

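```bash
python3 -m jog '[{"linear":[0,-0.02,0],"rotation":[0,0,0],"grip":24},{"linear":[0,-0.04,0],"rotation":[0,0,0],"grip":24},{"linear":[0,-0.06,0],"rotation":[0,0,0],"grip":24},{"linear":[0,-0.08,0],"rotation":[0,0,0],"grip":24},{"linear":[0,-0.1,0],"rotation":[0,0,0],"grip":24},{"linear":[0,-0.12,0],"rotation":[0,0,0],"grip":24},{"linear":[0,-0.14,0],"rotation":[0,0,0],"grip":24},{"linear":[0,-0.16,0],"rotation":[0,0,0],"grip":24},{"linear":[0,-0.18,0],"rotation":[0,0,0],"grip":24},{"linear":[0,-0.2,0],"rotation":[0,0,0],"grip":24},{"linear":[0,-0.22,0],"rotation":[0,0,0],"grip":24},{"linear":[0,-0.24,0],"rotation":[0,0,0],"grip":24},{"linear":[0,-0.26,0],"rotation":[0,0,0],"grip":24},{"linear":[0,-0.28,0],"rotation":[0,0,0],"grip":24},{"linear":[0,-0.3,0],"rotation":[0,0,0],"grip":24},{"linear":[0,-0.32,0],"rotation":[0,0,0],"grip":24},{"linear":[0,-0.34,0],"rotation":[0,0,0],"grip":24},{"linear":[0,-0.36,0],"rotation":[0,0,0],"grip":24},{"linear":[0,-0.38,0],"rotation":[0,0,0],"grip":24},{"linear":[0,-0.38,0],"rotation":[0,0,0],"grip":24}]'; python3 - <<'E'
from h import *
p,d=capture("scene")
cv2.imwrite(f"pics/scene3c.png",cv2.resize(p[145:325,270:510],None,fx=3.3,fy=3.3,interpolation=cv2.INTER_CUBIC)[:,:,::-1])
go((559,-63,155))
E
```

```text
time_s: 5.32
eef_pos: [558.7, -27.1, 155.5]
ee_rot: [0.707, 0.007, 0.707, -0.008]
force: [0.0, 0.2, -0.4]
grip_width: 0.279
t 5.3667 pos [558.67 -26.61 155.49] F [0.06 1.22 0.18] gw 0.28297344474900604
lin [ 0.   -0.12  0.  ] rot [-0.  0.  0.]
```

View pics/scene3c.png

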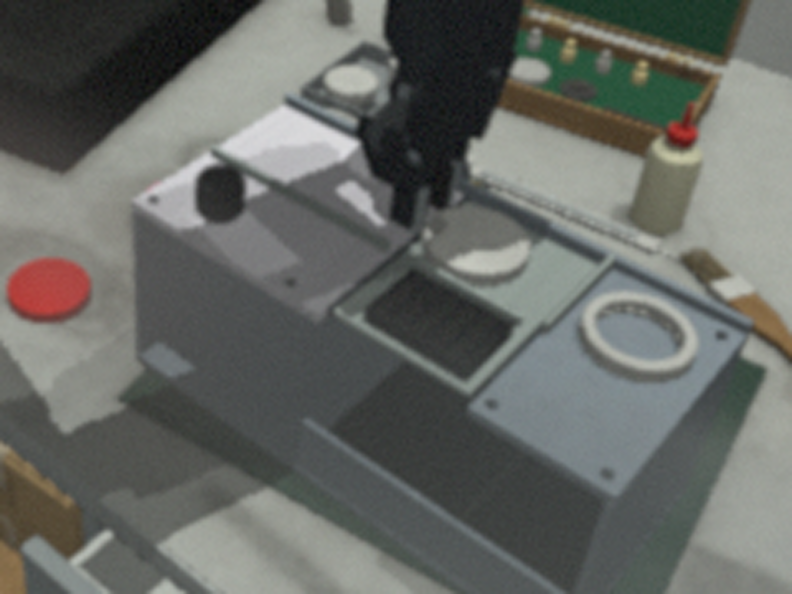

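The block is moving well. It sits mostly on the flap, centred near (478,243), with both fingers behind it. About 36 mm remain, so I'll push slowly to the stop.

```bash
python3 -m jog '[{"linear":[0,-0.015,0],"rotation":[0,0,0],"grip":24},{"linear":[0,-0.03,0],"rotation":[0,0,0],"grip":24},{"linear":[0,-0.045,0],"rotation":[0,0,0],"grip":24},{"linear":[0,-0.06,0],"rotation":[0,0,0],"grip":24},{"linear":[0,-0.075,0],"rotation":[0,0,0],"grip":24},{"linear":[0,-0.085,0],"rotation":[0,0,0],"grip":24},{"linear":[0,-0.095,0],"rotation":[0,0,0],"grip":24},{"linear":[0,-0.102,0],"rotation":[0,0,0],"grip":24},{"linear":[0,-0.108,0],"rotation":[0,0,0],"grip":24},{"linear":[0,-0.108,0],"rotation":[0,0,0],"grip":24}]'; python3 - <<'E'
from h import *
go((559,-63,155))
E
```

```text
time_s: 6.2
eef_pos: [558.0, -59.4, 155.5]
ee_rot: [0.707, 0.007, 0.707, -0.008]
force: [-0.0, 0.5, -1.0]
grip_width: 0.283
t 6.2 pos [557.97 -59.36 155.54] F [-0.02  0.54 -1.05] gw 0.2829281878281647
lin [ 0.   -0.01  0.  ] rot [-0.   -0.    0.01]
```

```bash
python3 -m jog '[{"linear":[0,-0.005,0],"rotation":[0,0,0],"grip":24},{"linear":[0,-0.008,0],"rotation":[0,0,0],"grip":24},{"linear":[0,-0.01,0],"rotation":[0,0,0],"grip":24},{"linear":[0,-0.01,0],"rotation":[0,0,0],"grip":24}]'; python3 - <<'E'
from h import *
p,d=capture("scene")
cv2.imwrite(f"pics/scene4c.png",cv2.resize(p[165:265,380:490],None,fx=6,fy=6,interpolation=cv2.INTER_CUBIC)[:,:,::-1])
go((559,-63,155))
E
```

```text
time_s: 6.53
eef_pos: [557.9, -61.6, 155.5]
ee_rot: [0.707, 0.007, 0.707, -0.008]
force: [0.2, 4.8, 0.6]
grip_width: 0.278
t 6.5833 pos [557.87 -61.6  155.5 ] F [ 0.6   5.53 -0.45] gw 0.283298621383821
lin [ 0. -0.  0.] rot [-0. -0.  0.]
```

View pics/scene4c.png

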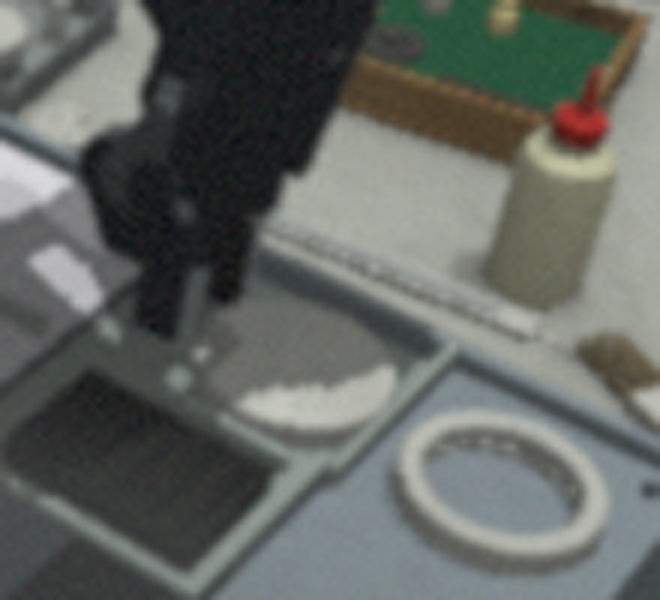

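```bash
python3 -m jog '[{"linear":[0,0.01,0],"rotation":[0,0,0],"grip":24},{"linear":[0,0.025,0],"rotation":[0,0,0],"grip":24},{"linear":[0,0.03,0],"rotation":[0,0,0],"grip":24},{"linear":[-0.03,0.03,0],"rotation":[0,0,0],"grip":24},{"linear":[-0.08,0.03,0],"rotation":[0,0,0],"grip":24},{"linear":[-0.13,0.03,0],"rotation":[0,0,0],"grip":12},{"linear":[-0.16,0.02,-0.05],"rotation":[0,0,0],"grip":0},{"linear":[-0.16,-0.02,-0.13],"rotation":[0,0,0],"grip":0},{"linear":[-0.16,-0.06,-0.2],"rotation":[0,0,0],"grip":0},{"linear":[-0.16,-0.09,-0.25],"rotation":[0,0,0],"grip":0},{"linear":[-0.16,-0.09,-0.25],"rotation":[0,0,0],"grip":0},{"linear":[-0.16,-0.09,-0.25],"rotation":[0,0,0],"grip":0}]'; python3 - <<'E'
from h import *
for n in("scene","top"):
    p,d=capture(n)
    cr=p[150:250,310:480] if n=="top" else p[145:325,270:510]
    cv2.imwrite(f"pics/{n}5c.png",cv2.resize(cr,None,fx=3.3,fy=3.3,interpolation=cv2.INTER_CUBIC)[:,:,::-1])
go((482,-88.5,166))
E
```

```text
time_s: 7.58
eef_pos: [482.4, -87.4, 204.5]
ee_rot: [0.707, 0.007, 0.707, -0.009]
force: [0.1, 0.8, 0.4]
grip_width: 0.001
t 7.6833 pos [482.95 -86.89 204.01] F [ 0.68  0.53 -1.11] gw 0.00032845751434789396
lin [ 0.13 -0.01 -0.  ] rot [0. 0. 0.]
```

View pics/scene5c.png

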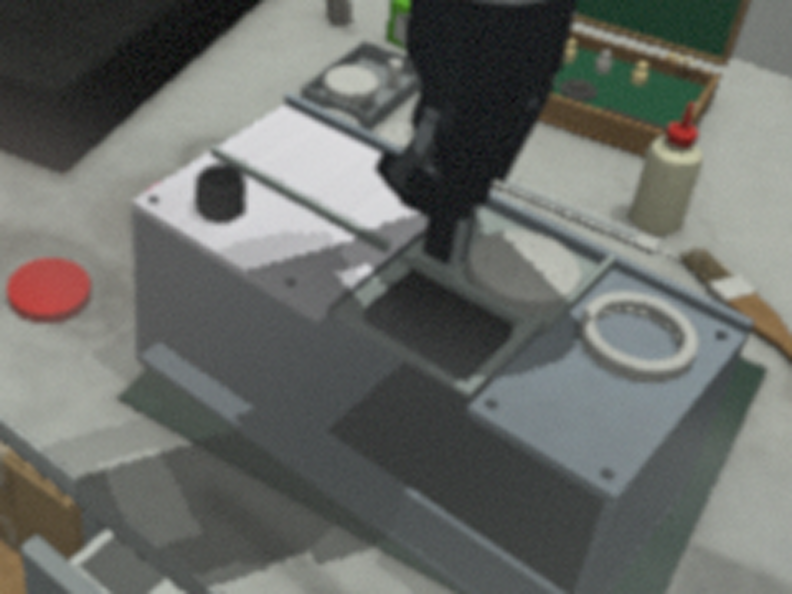

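View pics/top5c.png

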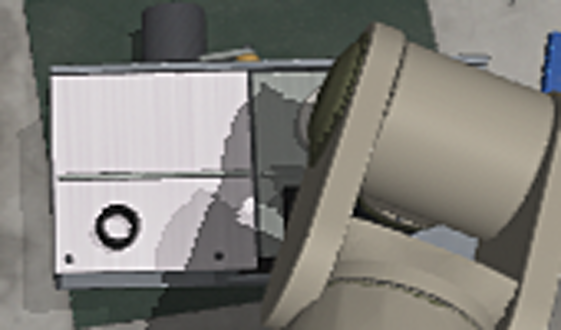

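```bash
python3 - <<'E'
from h import *
c=calibration("scene")
for q in [(523,262),(470,255),(581,270)]: print(ray(c,(270+(q[0]+.5)/3.3-.5,145+(q[1]+.5)/3.3-.5),162))
E
python3 -m jog '[{"linear":[0.03,0,0],"rotation":[0,0,0],"grip":0},{"linear":[0.06,0,0],"rotation":[0,0,0],"grip":0},{"linear":[0.09,0,0],"rotation":[0,0,0],"grip":0},{"linear":[0.115,-0.003,0],"rotation":[0,0,0],"grip":0},{"linear":[0.13,-0.005,0],"rotation":[0,0,0],"grip":0},{"linear":[0.13,-0.005,0],"rotation":[0,0,0],"grip":0}]'; python3 -c "
from h import *
go((482,-88.5,100))"
```

```text
[[558.33 -99.29 162.  ]]
[[542.05 -72.95 162.  ]]
[[ 575.61 -127.87  162.  ]]
time_s: 8.18
eef_pos: [482.5, -88.3, 163.7]
ee_rot: [0.707, 0.007, 0.708, -0.008]
force: [0.4, -0.1, -0.4]
grip_width: 0.003
t 8.1833 pos [482.51 -88.34 163.66] F [ 0.44 -0.08 -0.35] gw 0.00346507408072686
lin [ 0.21 -0.   -0.  ] rot [-0. -0.  0.]
```

```bash
python3 -m jog '[{"linear":[0.01,0,0],"rotation":[0,0,0],"grip":0},{"linear":[0.025,0,0],"rotation":[0,0,0],"grip":0},{"linear":[0.04,0,0],"rotation":[0,0,0],"grip":0},{"linear":[0.06,0,0],"rotation":[0,0,0],"grip":0},{"linear":[0.08,0,0],"rotation":[0,0,0],"grip":0},{"linear":[0.1,0,0],"rotation":[0,0,0],"grip":0}]'; python3 -c "
from h import *
go((482,-88.5,101))"
```

```text
time_s: 8.68
eef_pos: [483.1, -89.5, 134.7]
ee_rot: [0.707, 0.006, 0.707, -0.009]
force: [-2.0, 1.2, 9.5]
grip_width: -0.004
t 8.6833 pos [483.14 -89.53 134.69] F [-2.05  1.22  9.48] gw -0.0036194626197947324
lin [ 0.11  0.   -0.  ] rot [-0.    0.    0.01]
```

```bash
python3 -m jog '[{"linear":[0.025,0,0],"rotation":[0,0,0],"grip":0},{"linear":[0.05,0,0],"rotation":[0,0,0],"grip":0},{"linear":[0.075,0,0],"rotation":[0,0,0],"grip":0},{"linear":[0.095,0,0],"rotation":[0,0,0],"grip":0},{"linear":[0.11,0,0],"rotation":[0,0,0],"grip":0},{"linear":[0.11,0,0],"rotation":[0,0,0],"grip":0},{"linear":[0.11,0,0],"rotation":[0,0,0],"grip":0},{"linear":[0.11,0,0],"rotation":[0,0,0],"grip":0},{"linear":[0.11,0,0],"rotation":[0,0,0],"grip":0},{"linear":[0.11,0,0],"rotation":[0,0,0],"grip":0}]'; python3 - <<'E'
from h import *
go((482,-88.5,101))
p,d=capture("scene")
cv2.imwrite(f"pics/scene6c.png",cv2.resize(p[165:325,290:510],None,fx=3.6,fy=3.6,interpolation=cv2.INTER_CUBIC)[:,:,::-1])
E
```

```text
time_s: 9.52
eef_pos: [484.1, -90.8, 102.6]
ee_rot: [0.708, 0.005, 0.706, -0.01]
force: [1.3, -6.5, 3.2]
grip_width: -0.0
t 9.5167 pos [484.06 -90.84 102.58] F [ 1.29 -6.52  3.25] gw -0.00045167458363208586
lin [ 0.01  0.01 -0.01] rot [-0.    0.01  0.01]
```

View pics/scene6c.png

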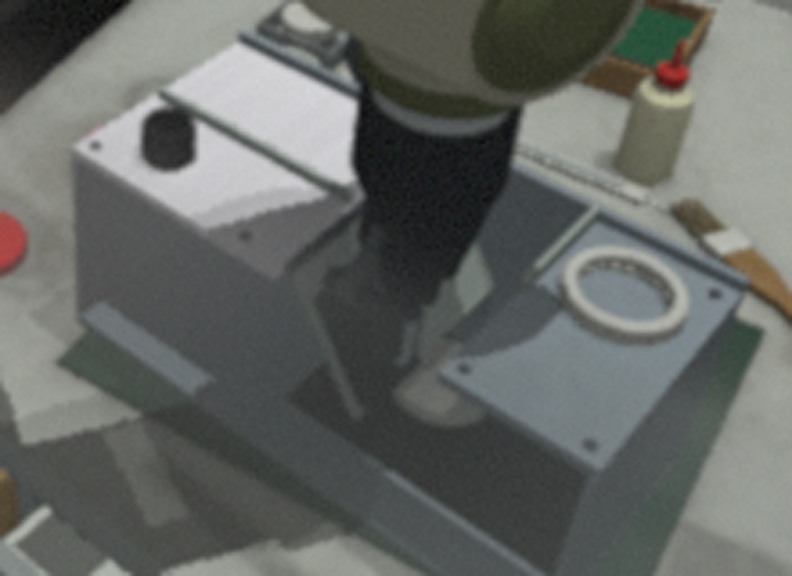

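The block is visible inside the hopper at about (440,392). I'll hold briefly to check whether it has settled clear of the flap.

```bash
python3 -m jog '[{"linear":[0,0,0],"rotation":[0,0,0],"grip":0},{"linear":[0,0,0],"rotation":[0,0,0],"grip":0},{"linear":[0,0,0],"rotation":[0,0,0],"grip":0},{"linear":[0,0,0],"rotation":[0,0,0],"grip":0},{"linear":[0,0,0],"rotation":[0,0,0],"grip":0},{"linear":[0,0,0],"rotation":[0,0,0],"grip":0}]'; python3 - <<'E'
from h import *
go((482,-88.5,101))
p,d=capture("scene")
cv2.imwrite(f"pics/scene7c.png",cv2.resize(p[240:300,380:450],None,fx=9,fy=9,interpolation=cv2.INTER_CUBIC)[:,:,::-1])
P=cloud(calibration("scene"),d)
for q in [(400,392),(440,395),(470,405),(440,380),(430,415)]:
    u=int(290+q[0]/3.6);v=int(165+q[1]/3.6);print(q,P[v,u],p[v,u])
E
```

```text
time_s: 10.07
eef_pos: [484.2, -91.6, 103.2]
ee_rot: [0.709, 0.005, 0.705, -0.01]
force: [-2.3, -5.3, 5.1]
grip_width: 0.001
t 10.0667 pos [484.25 -91.55 103.21] F [-2.31 -5.25  5.13] gw 0.0006835862036529144
lin [ 0.01  0.01 -0.01] rot [0.   0.01 0.01]
(400, 392) [529.55 -76.93  24.99] [82 84 82]
(440, 395) [543.89 -95.78  24.67] [103 107 103]
(470, 405) [ 548.56 -112.86   24.66] [84 86 83]
(440, 380) [ 447.64 -134.75  146.98] [79 83 84]
(430, 415) [528.4  -98.73  20.72] [86 88 84]
```

View pics/scene7c.png

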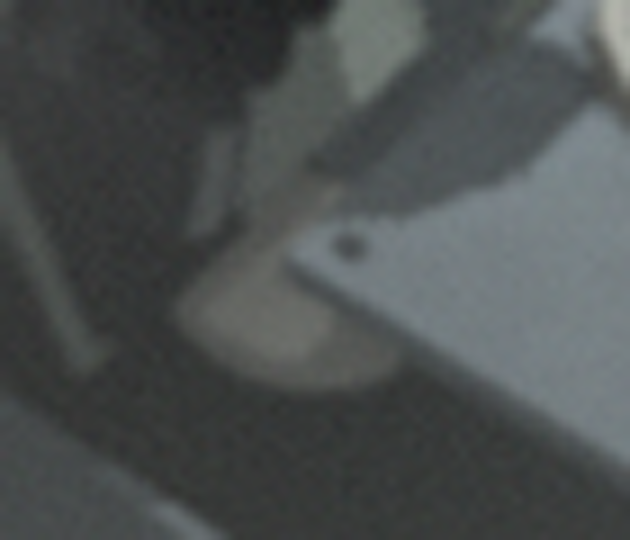

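The block lies flat on the hopper floor: its top is at z ≈ 24.7 against 24 expected. I'll withdraw straight up.

```bash
python3 -m jog '[{"linear":[-0.02,0,0],"rotation":[0,0,0],"grip":0},{"linear":[-0.045,0,0],"rotation":[0,0,0],"grip":0},{"linear":[-0.07,0,0],"rotation":[0,0,0],"grip":0},{"linear":[-0.095,0,0],"rotation":[0,0,0],"grip":0},{"linear":[-0.12,0,0],"rotation":[0,0,0],"grip":0},{"linear":[-0.145,0,0],"rotation":[0,0,0],"grip":0},{"linear":[-0.17,0,0],"rotation":[0,0,0],"grip":0},{"linear":[-0.195,0,0],"rotation":[0,0,0],"grip":0},{"linear":[-0.22,0,0],"rotation":[0,0,0],"grip":0},{"linear":[-0.25,0,0],"rotation":[0,0,0],"grip":0},{"linear":[-0.3,0,0],"rotation":[0,0,0],"grip":0},{"linear":[-0.35,0,0],"rotation":[0,0,0],"grip":0},{"linear":[-0.4,0,0],"rotation":[0,0,0],"grip":0},{"linear":[-0.45,0,0],"rotation":[0,0,0],"grip":0},{"linear":[-0.5,0,0],"rotation":[0,0,0],"grip":0},{"linear":[-0.5,0,0],"rotation":[0,0,0],"grip":0},{"linear":[-0.5,0,0],"rotation":[0,0,0],"grip":0},{"linear":[-0.5,0,0],"rotation":[0,0,0],"grip":0}]'; python3 - <<'E'
from h import *
go((400,150,250))
p,d=capture("scene")
cv2.imwrite(f"pics/scene8c.png",cv2.resize(p[165:325,290:510],None,fx=3.6,fy=3.6,interpolation=cv2.INTER_CUBIC)[:,:,::-1])
E
```

```text
time_s: 11.62
eef_pos: [483.2, -90.2, 252.2]
ee_rot: [0.708, 0.005, 0.706, -0.01]
force: [-0.3, 0.5, -0.7]
grip_width: 0.001
t 11.6167 pos [483.17 -90.23 252.19] F [-0.26  0.5  -0.67] gw 0.0012378234853203797
lin [ 0.    0.79 -0.29] rot [0.   0.01 0.01]
```

View pics/scene8c.png

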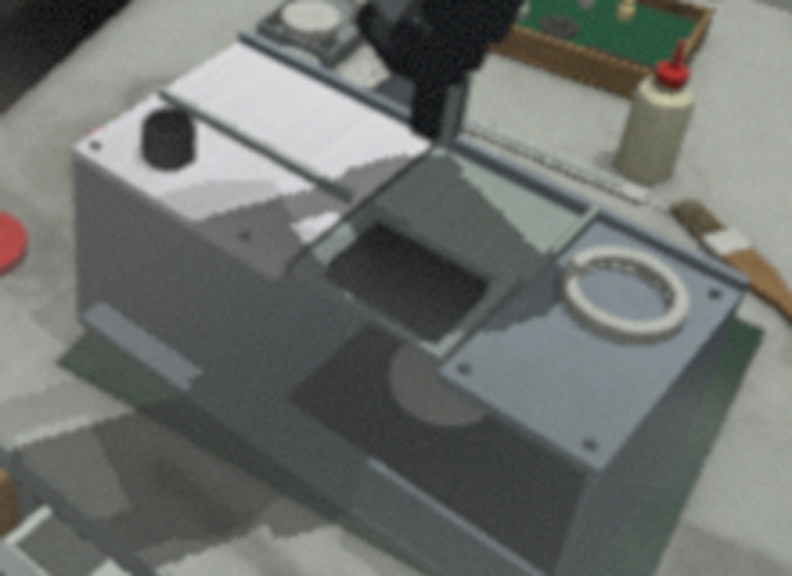

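The flap looks level, with its pad at (410,283). The block is inside at (435,385), and the ring and loupe look unchanged. I'll check the numbers after a short wait.

```bash
python3 -m jog '[{"linear":[0,0,0],"rotation":[0,0,0],"grip":0},{"linear":[0,0,0],"rotation":[0,0,0],"grip":0},{"linear":[0,0,0],"rotation":[0,0,0],"grip":0},{"linear":[0,0,0],"rotation":[0,0,0],"grip":0},{"linear":[0,0,0],"rotation":[0,0,0],"grip":0},{"linear":[0,0,0],"rotation":[0,0,0],"grip":0}]'; python3 - <<'E'
from h import *
p,d=capture("scene");a=np.load("pics/scene0.npz");c=calibration("scene")
P=cloud(c,d);P0=cloud(c,a["d"])
def up(q): return int(290+q[0]/3.6),int(165+q[1]/3.6)
for n,q in dict(pad=(410,285),padfar=(450,315),flapfree=(500,250),flapcorner=(440,345),ring=(570,275),ring2=(680,300),loupe=(168,120),block=(430,385)).items():
    u,v=up(q);s=np.s_[v-1:v+2,u-1:u+2];print(n,np.median(P0[s].reshape(-1,3),0),np.median(P[s].reshape(-1,3),0))
E
```

```text
time_s: 12.17
eef_pos: [483.2, -90.2, 252.0]
ee_rot: [0.708, 0.005, 0.706, -0.01]
force: [-0.1, -0.7, -0.3]
grip_width: 0.0
pad [476.23 -94.5  162.76] [477.79 -94.82 162.44]
padfar [ 475.26 -121.09  161.58] [ 475.52 -121.56  161.86]
flapfree [ 545.6  -109.5   150.64] [ 545.64 -108.78  150.6 ]
flapcorner [ 463.86 -123.42  150.79] [ 464.8  -122.93  150.38]
ring [ 540.32 -151.12  163.33] [ 539.89 -151.39  163.47]
ring2 [ 561.94 -199.75  163.31] [ 560.74 -199.39  162.64]
loupe [489.67  81.95 169.17] [490.32  82.51 169.28]
block [556.   -82.31  13.23] [546.38 -86.29  24.57]
```

```bash
python3 -c "
from rig import *
print(finish_job())"
```

```text
the job is handed in; nothing more can be done
None
```

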